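# Sort inspected filter housings and tip the reject under its cover

## Task

Sort the three white filter housings by the blue tag on top: set each of the two with a round tag down flat in a pass nest of the rack, one to a nest, and set the one with a long bar tag down on the open half of the tipping tray, without dropping any. With the bar-tag housing released on the level tray, push down the dark bar at the tray's covered end until the housing slides under the clear cover, then let the tray come back level with the housing still under it. Leave the jars and the beaker where they stand.

Things in the scene. Friction and masses are not known exactly. Their poses are not given: they have to be found in the camera images.
- housing_a_mid (a point): filter housing: white plastic block 84 long (its x) x 50 wide (its y) x 40 mm high, with a steel port (16 mm diameter, 8 mm long, at mid height) on each end, 100 mm overall; a round blue tag (34 mm across, 3 mm thick) lies on top: pass. About 180 g, loose. The point is the block's centre, 20 mm above its underside; z up
- housing_b_mid (a point): filter housing: white plastic block 84 long (its x) x 50 wide (its y) x 40 mm high, with a steel port (16 mm diameter, 8 mm long, at mid height) on each end, 100 mm overall; a round blue tag on top: pass, the same in all as housing_a. The point is the block's centre, 20 mm above its underside; z up
- housing_c_mid (a point): filter housing: white plastic block 84 long (its x) x 50 wide (its y) x 40 mm high, with a steel port (16 mm diameter, 8 mm long, at mid height) on each end, 100 mm overall; a bar-shaped blue tag (70 x 12 mm, 3 mm thick) along its length on top: reject. About 180 g, loose. The point is the block's centre, 20 mm above its underside; z up
- rack: pass rack, fixed: grey board 120 (x) x 164 (y) x 12 mm high with aluminium rims 8 mm high that form two nests side by side along y. Origin: centre of its underside on the bench
- nest_1 (a point): first pass nest, at the rack's +y side: shallow recess 96 (x) x 62 mm (y) x 8 mm deep, floor 12 mm above the bench; a housing lies in it with its length along the nest's x, either way round. The point is where the centre of a seated housing comes to be (20 mm above the nest's floor)
- nest_2 (a point): second pass nest, the same, 80 mm beside the first at the rack's -y side; the point likewise. Either round-tag housing may go in either nest
- tipper: blue stand of the tipping tray, fixed: base 150 (x) x 190 (y) mm, two cheeks at x = +-65 mm that carry the hinge at mid length, 70 mm above the bench. Origin: centre of its underside on the bench; the tray's length lies along its y, the covered end at +y
- tray_load (a point): on the tray, 75 mm from the hinge towards -y: where the centre of a housing set on the middle of the open half comes to be, 20 mm above the tray's slippery white floor (76 mm above the bench when level). Inside, the tray is 106 mm wide (x), rim 14 mm above its floor; the -y end wall is 60 mm from here, the cover's edge 90 mm to +y. Housing's length along y. Axes tilt with the tray
- tray_pocket (a point): on the tray: where the centre of a housing comes to be that has slid fully against the end wall under the cover, 53 mm from the hinge towards +y, 128 mm from tray_load. The clear cover is 54 to 59 mm above the tray's floor, over this pocket
- tray_push (a point): on the tray: centre of the top face of the dark steel push bar (114 mm along x, 30 mm along y) at the outer edge of the covered end, 124 mm from the hinge towards +y and 66 mm above the hinge, 136 mm above the bench when level. The way down is an arc about the hinge line: the bar also moves about 16 mm outwards (+y)
- tray (a joint): tilt of the tray about its hinge along x: 0 level (rest stop), grows to 0.52 (end stop) as the covered end goes down. A spring brings it back level when let go; 4 to 8 N on the push bar tips it fully. A housing starts to slide at about 0.2 to 0.33, so push it right down and hold about 1 s
- housing_a: the same housing as housing_a_mid; origin at the centre of its underside
- housing_b: the same housing as housing_b_mid; origin at the centre of its underside
- housing_c: the same housing as housing_c_mid; origin at the centre of its underside
- jar_1: bystander: black sample jar with white cap, 60 mm diameter, 95 mm high, beyond the work; origin at the centre of its underside
- jar_2: bystander: black sample jar with white cap and paper label, 60 mm diameter, 95 mm high, to the robot's right; origin at the centre of its underside
- beaker: bystander: glass beaker, 72 mm diameter, 95 mm high, to the robot's left; origin at the centre of its underside
Mind the look-alikes: they are no part of the job. Leave any pink or red look-alike of the housing_a alone.

How it is judged:
On the way, in this order (a step that is already met when the one before it is completed fails the run):
1. the bar-tag housing lies released on the open half of the level tray (value of joint tray below 0.05 rad and contact force between housing_c and the fingers below 0.3 N and linear speed of housing_c below 0.03 m/s and y of housing_c_mid in the frame of tray_pocket below -0.07 m and y of housing_c_mid in the frame of tray_load between -0.06 and 0.06 m and x of housing_c_mid in the frame of tray_load between -0.045 and 0.045 m and z of housing_c_mid in the frame of tray_load between -0.012 and 0.012 m), for 0.2 s.
2. the tray is tipped and the bar-tag housing has slid under the cover (value of joint tray above 0.25 rad and y of housing_c_mid in the frame of tray_pocket above -0.025 m and x of housing_c_mid in the frame of tray_pocket between -0.045 and 0.045 m and z of housing_c_mid in the frame of tray_pocket between -0.012 and 0.012 m).
At the end, for the whole second after the job is handed in: each round-tag housing lies flat in its own nest (centre within 12 mm sideways, 5 mm in height, tilt under 0.1 rad); the bar-tag housing lies in the covered pocket, at most 25 mm short of the end-wall position; the tray is level (under 0.05 rad); all released and at rest (((horizontal distance between housing_a_mid and nest_1 below 0.012 m and z of housing_a_mid in the frame of nest_1 between -0.005 and 0.005 m) or (horizontal distance between housing_a_mid and nest_2 below 0.012 m and z of housing_a_mid in the frame of nest_2 between -0.005 and 0.005 m)) and angle between each of housing_a_mid, housing_b_mid's own z axis and vertical below 0.1 rad and ((horizontal distance between housing_b_mid and nest_1 below 0.012 m and z of housing_b_mid in the frame of nest_1 between -0.005 and 0.005 m) or (horizontal distance between housing_b_mid and nest_2 below 0.012 m and z of housing_b_mid in the frame of nest_2 between -0.005 and 0.005 m)) and y of housing_c_mid in the frame of tray_pocket above -0.025 m and x of housing_c_mid in the frame of tray_pocket between -0.045 and 0.045 m and z of housing_c_mid in the frame of tray_pocket between -0.012 and 0.012 m and value of joint tray below 0.05 rad and contact force between each of housing_a, housing_b, housing_c and the fingers below 0.3 N and linear speed of each of housing_a, housing_b, housing_c below 0.03 m/s); the robot touches nothing.
It fails at once if a housing dropped or thrown (faster than 0.8 m/s out of the gripper; the slide in the tipped tray is allowed) ((value of joint tray below 0.05 rad and contact force between housing_a and the fingers below 0.3 N and linear speed of housing_a above 0.8 m/s) or (value of joint tray below 0.05 rad and contact force between housing_b and the fingers below 0.3 N and linear speed of housing_b above 0.8 m/s) or (value of joint tray below 0.05 rad and contact force between housing_c and the fingers below 0.3 N and linear speed of housing_c above 0.8 m/s)).
It fails at once if a jar or the beaker is shifted more than 20 mm or tipped (distance of any of jar_1, jar_2, beaker from where it was at the start of the episode above 0.02 m or angle between any of jar_1, jar_2, beaker's own z axis and vertical above 0.3 rad).
It also fails if it takes over 72 s, if anything falls off the work surface, if the arm or the gripper's body presses on something with over 40 N, if the wrist force passes 120 N, or if a joint passes its speed limit or range.

## Robot

A 7-joint arm with a two-finger parallel gripper is mounted at the origin on the work surface. World frame = base frame: x ahead of the robot, y to its left, z up, the work surface at z = 0. Lengths are in m, angles in rad, forces in N, time in s.
With the tool pointing down it reaches from about 0.425 to 0.925 m from the base axis. Payload 6.8 kg.
Tool frame: the origin (TCP) lies at the very end of the fingers, on their centre line; the grasp point (between the pads) lies 19 mm behind it; z points along the fingers, y is the line along which they close (so a half turn about z gives the same grasp; the last joint's range is limited). The gripper opens to 85 mm and grips with 20 to 120 N. Pads are 22 mm wide; open, the fingers measure 114 mm over their backs; the gripper's body (76 mm by 85 mm) begins 54 mm behind the grasp point. The pads swing forward as they close: fully open they stand 13 mm farther back than shut.
Start: joints at [-1.258, 0.477, 0.022, 1.555, -0.011, 1.109, -0.083], TCP at [0.276, 0.616, 0.231] pointing down, gripper open.
Joint ranges: [-2.96, 2.96], [-0.34, 2.1], [-1.41, 1.46], [0.24, 2.44], [-1.37, 4.51], [0.17, 1.92], [-2.96, 2.96]. Speed limits (rad/s): [2.39, 2.39, 3.14, 3.14, 3.14, 3.14, 3.14].

## Interface

Orientations are given as a unit quaternion [w, x, y, z].
In Python, from station import bot gives the robot as it stands.
- The arm moves only by the tool jog_arm, never from a script. Its argument "motion" is a list of rows, each a list of 7 numbers: the turn, a rotation vector about the tool's x, y, z in rad, then the shift along the tool's x, y, z in mm, then the finger opening in mm, from 0 to 85.4. A call has 1 to 10 rows; each row is the pose to reach, as a shift and turn from the pose commanded when the call began, along the tool's axes at that moment; what a row does not reach only later rows make up. A row lasts 1/8 s, in which the tool goes at most 62.5 mm and 10.7 degrees, less where a joint would pass 70% of its speed; a pose out of reach is approached as far as the arm can. A call with a gripper value outside its range is refused whole. The fingers move at their own pace and stop on an object; "grip_force" is the grip in N (left out, the last holds). Time passes only in rows, so rows that repeat a pose let the fingers close. It gives the time, the measured TCP pose, the force, the opening and the grip force at its end, in the units of the state.
- bot.get_obs(): the state, without advancing time (a new reading comes with each control period).
- bot.read_camera(name): name is "scene" or "top" or "wrist"; returns a dict with "pixels" (400x640x3 uint8, red, green, blue), "camera_matrix" (3x3 intrinsics, pixels), "T" (4x4, takes a point from camera to world coordinates); the wrist camera has in their place "tool_from_camera" (4x4, takes a point from camera to tool coordinates, whose origin is the TCP and whose axes are the flange's). Camera axes: x right, y down, z forward; pixel columns grow to the right and rows downward; lengths in m; the calibration is good to about 2 mm. The wrist camera is an equidistant fisheye: a pixel r from the principal point sees the ray r / f radians off the axis. A picture is of the moment at which its call begins: read the wrist's pose just before it. There is no depth.
- bot.hand_in(): hands the job in; it is judged then, once.
Trained networks look in a picture, given as the dict that the camera call returned (one of the last four; its "shot" number tells which), for a name from the list of things; names that differ only in an ending like _2 or _b are one class to them, and where a whole thing is asked for, a point or a joint stands for the part that bears it (a point fixed in the world has none). Each returns a list of dicts, best first, with "score" (0 to 1); they miss things now and then, are a little off and sometimes report something else, mostly with a low value. They report only what shows in the picture. A call takes as long as a camera call. They do not tell look-alikes from the thing itself.
- bot.spot_in(thing, picture): "xy" ([column, row] in pixels, amid what is visible of it).
- bot.tip_of(thing, picture): "xy" ([column, row] in pixels: a listed point, or the origin of a listed thing).
The state is a dict: "t": time; "q": joint angles; "joint_vel": joint speeds; "joint_torque": joint torques, N m; "eef_pos": TCP position; "tool_rot": TCP orientation; "contact_force": force on the tool from outside, world axes, zero at the start; "torque": the same for the moment, N m; "gripper_width": opening from 0.0 (shut) to 1.0 (fully open); "grasp_force": force on a finger pad.
Only numpy, scipy, OpenCV 4.12 (cv2) and the standard library are available. Lean on these libraries where they do the work, as an engineer would, in place of code of your own. Each camera call takes 0.05 s, during which the arm holds its last target. There are 200 camera calls.

## Working session

There is one attempt and no reset: what is moved stays moved. The work goes in short steps, Python scripts to look and compute and a tool call to move; the robot and the scene stay as the last step left them, time stands still between calls to the robot, and variables do not carry over. Pictures are saved under pics/ and viewed, at most 11 in all, crops included, and the job is handed in when it is done.

Besides the shell and the picture viewer there is one more tool, called by a JSON object that holds its "api" and its "payload", one argument or row to a line. jog_arm: Moves the arm, as the interface text tells. Its arguments: {"type":"object","properties":{"motion":{"type":"array"},"grip_force":{"type":"number"}},"required":["motion"]}

```bash
mkdir -p pics; python3 - <<'E'
from station import bot
import cv2,numpy as np
o=bot.get_obs(); print(o['t'],o['q'],o['eef_pos'],o['tool_rot'],o['gripper_width'])
for n in ['scene','top']:
    p=bot.read_camera(n); cv2.imwrite(f'pics/{n}0.png',p['pixels'][:,:,::-1]); print(n,p['camera_matrix'],p['T'])
    for th in ['housing_a_mid','housing_c_mid','nest_1','tray_load','tray_push','tray_pocket','rack','tipper','housing_a','housing_c','jar_1','beaker']:
        print(th,[(np.round(d['xy']).tolist(),round(d['score'],2)) for d in bot.tip_of(th,p)][:5])
E
```

```text
0.0 [-1.25809553  0.47779393  0.02231466  1.55648474 -0.01148577  1.10925857
 -0.08307893] [0.27549155 0.61556752 0.23031529] [-1.22524738e-04  2.08816709e-01  9.77954374e-01 -9.00040630e-04] 0.9996188420994063
scene [[367.34751036   0.         328.04003013]
 [  0.         367.34751036 198.44588191]
 [  0.           0.           1.        ]] [[-0.77297161  0.54356788 -0.32718319  0.88434146]
 [ 0.63443342  0.65979444 -0.40269781  0.40556006]
 [-0.00301994 -0.51884993 -0.85486001  0.98524887]
 [ 0.          0.          0.          1.        ]]
housing_a_mid [([306.0, 145.0], 0.85), ([332.0, 172.0], 0.83), ([336.0, 127.0], 0.64)]
housing_c_mid [([409.0, 244.0], 0.94)]
nest_1 [([342.0, 258.0], 0.85), ([367.0, 279.0], 0.68)]
tray_load [([260.0, 155.0], 0.62)]
tray_push [([296.0, 194.0], 0.63)]
tray_pocket [([298.0, 194.0], 0.73), ([286.0, 188.0], 0.66)]
rack [([356.0, 271.0], 0.72)]
tipper [([279.0, 190.0], 0.65)]
housing_a [([407.0, 249.0], 0.92), ([331.0, 175.0], 0.84), ([310.0, 148.0], 0.75), ([330.0, 133.0], 0.71), ([360.0, 204.0], 0.56)]
housing_c [([407.0, 249.0], 0.92), ([331.0, 1
[... 641 characters left out ...]
0, 222.0], 0.81)]
housing_c_mid [([252.0, 224.0], 0.97), ([329.0, 126.0], 0.56), ([256.0, 227.0], 0.53)]
nest_1 [([255.0, 176.0], 0.9), ([277.0, 173.0], 0.78)]
tray_load [([391.0, 172.0], 0.76)]
tray_push [([338.0, 170.0], 0.98)]
tray_pocket [([356.0, 170.0], 0.7)]
rack [([267.0, 177.0], 0.86), ([370.0, 171.0], 0.21)]
tipper [([366.0, 174.0], 0.73)]
housing_a [([390.0, 262.0], 0.91), ([353.0, 224.0], 0.88), ([310.0, 222.0], 0.78), ([393.0, 224.0], 0.57), ([256.0, 224.0], 0.57)]
housing_c [([390.0, 262.0], 0.91), ([353.0, 224.0], 0.88), ([310.0, 222.0], 0.78), ([393.0, 224.0], 0.57), ([256.0, 224.0], 0.57)]
jar_1 [([327.0, 124.0], 0.78), ([437.0, 246.0], 0.72)]
beaker [([254.0, 175.0], 0.16)]
```

View pics/scene0.png

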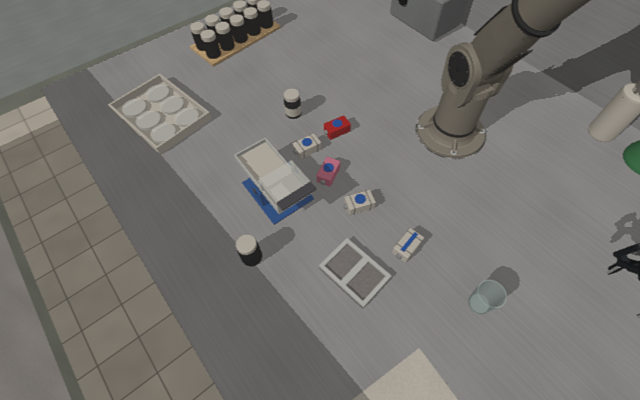

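View pics/top0.png

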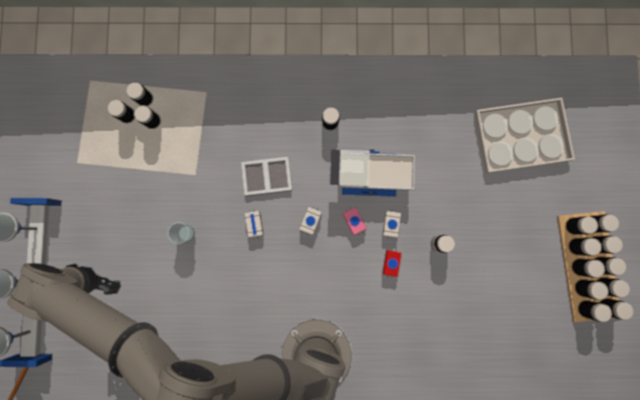

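The scene view shows white housings with round tags at about (306,145) and (360,202), the bar-tag housing at (409,244), and pink/red look-alikes at (329,170) and (337,127). In the top view they are: round (310,221) and (392,224), bar (254,223), rack (267,176), tray (375,170) with its covered end at left.

```bash
cat > h.py <<'E'
from station import bot
import cv2,numpy as np
from scipy.spatial.transform import Rotation as R
def rot(o): q=o['tool_rot']; return R.from_quat([q[1],q[2],q[3],q[0]])
def ground(p,xy,z,o=None):
    K=p['camera_matrix']; u=(np.array(xy,float)-[K[0,2],K[1,2]])/K[0,0]
    if o is not None:
        th=np.linalg.norm(u); d=np.r_[u/max(th,1e-9)*np.sin(th),np.cos(th)]
        T=np.eye(4);T[:3,:3]=rot(o).as_matrix();T[:3,3]=o['eef_pos'];T=T@p['tool_from_camera']
    else: d=np.r_[u,1];T=p['T']
    d=T[:3,:3]@d; c=T[:3,3]; return c+d*(z-c[2])/d[2]
def blue(p):
    hsv=cv2.cvtColor(p['pixels'],cv2.COLOR_RGB2HSV); m=cv2.inRange(hsv,(100,120,60),(130,255,255))
    return [c for c in cv2.findContours(m,cv2.RETR_EXTERNAL,cv2.CHAIN_APPROX_NONE)[0] if cv2.contourArea(c)>15]
def rect(p,c,z,o=None):
    g=np.array([ground(p,x[0],z,o)[:2] for x in c])
    (cx,cy),(w,h),a=cv2.minAreaRect((g*1000).astype(np.float32))
    if w<h: w,h,a=h,w,a+90
    return np.round([cx,cy,w,h,(a+90)%180-90],1)
def move(o,tgt,yaw):
    """shift (mm, tool axes) and turn to TCP tgt with tool y axis (closing line) at world angle yaw deg, pointing down"""
    Rt=rot(o); y=np.deg2rad(yaw); best=None
    for k in (0,np.pi):
        yy=np.array([np.cos(y+k),np.sin(y+k),0]); z=np.array([0,0,-1.]); M=np.c_[np.cross(yy,z),yy,z]
        v=(Rt.inv()*R.from_matrix(M)).as_rotvec()
        if best is None or np.linalg.norm(v)<np.linalg.norm(best): best=v
    return np.round(best,3), np.round(Rt.inv().apply(np.array(tgt)-o['eef_pos'])*1000,1)
E
python3 - <<'E'
from h import *
p=bot.read_camera('top'); s=bot.read_camera('scene')
for q in (p,s):
    for c in blue(q): print(rect(q,c,.043),c.mean(0)[0])
    g=q['pixels']; hsv=cv2.cvtColor(g,cv2.COLOR_RGB2HSV)
    for th,z in [('nest_1',.032),('rack',0),('tipper',0),('tray_load',.096),('tray_push',.136),('tray_pocket',.096),('jar_1',0),('beaker',0)]:
        print(th,[np.round(ground(q,d['xy'],z)[:2],3) for d in bot.tip_of(th,q)[:3]])
    print(q['T'][:3,3])
o=bot.get_obs();w=bot.read_camera('wrist');print(w['camera_matrix'],w['tool_from_camera'])
im=cv2.resize(p['pixels'][90:290,160:480],None,fx=2.5,fy=2.5,interpolation=cv2.INTER_CUBIC);cv2.imwrite('pics/tc.png',im[:,:,::-1])
E
```

```text
[-18.  950.  164.6  33.5 -83.2] [ 24.38317757 360.97196262]
[ 306.8 -256.    26.9   26.5  -89.8] [392.45833333 263.375     ]
[ 437.8 -256.7   26.    24.    44.7] [391.85714286 223.85714286]
[ 448.3 -131.2   23.7   23.6  -89.8] [354.38095238 220.66666667]
[447.8  17.3  23.7  23.6 -89.8] [310.09090909 220.5       ]
[435.8 211.1  61.6   7.1   9.2] [252.94594595 223.75675676]
[510.8 964.2 140.3  20.4 -89.8] [ 31.50561798 201.35955056]
[ 546.1 -179.1  180.4   19.8   87.5] [368.5        191.64285714]
nest_1 [array([0.597, 0.214]), array([0.613, 0.134]), array([0.4  , 0.442])]
rack [array([0.606, 0.176]), array([0.443, 0.222])]
tipper [array([ 0.627, -0.186]), array([0.611, 0.225])]
tray_load [array([ 0.613, -0.266])]
tray_push [array([ 0.609, -0.066])]
tray_pocket [array([ 0.604, -0.139])]
jar_1 [array([ 0.796, -0.043]), array([ 0.369, -0.418])]
beaker [array([0.447, 0.016])]
[ 0.38429164 -0.01427295  1.60146304]
[438.4 214.6  66.3   9.7   9.5] [408.5        241.84210526]
[449.7  20.5  28.1  27.5  50.5] [359.72 198.24]
[ 624.8 -159.8  181.   140.4   87.9] [275.62420382 202.65605096]
[ 451.
[... 317 characters left out ...]
 array([0.433, 0.2  ])]
tray_load [array([ 0.61 , -0.259])]
tray_push [array([ 0.613, -0.059])]
tray_pocket [array([ 0.622, -0.127])]
jar_1 [array([ 0.798, -0.042]), array([ 0.364, -0.427]), array([ 0.571, -0.141])]
beaker [array([0.404, 0.446]), array([0.432, 0.215])]
[0.88434146 0.40556006 0.98524887]
[[309.70691629   0.         322.05540722]
 [  0.         309.70691629 197.30655538]
 [  0.           0.           1.        ]] [[-2.16087070e-04 -9.55865291e-01 -2.93805205e-01  7.59931287e-02]
 [ 9.99999295e-01 -5.49529767e-04  1.05236227e-03 -4.16106788e-04]
 [-1.16737127e-03 -2.93804771e-01  9.55864736e-01 -1.43089187e-01]
 [ 0.00000000e+00  0.00000000e+00  0.00000000e+00  1.00000000e+00]]
```

View pics/tc.png

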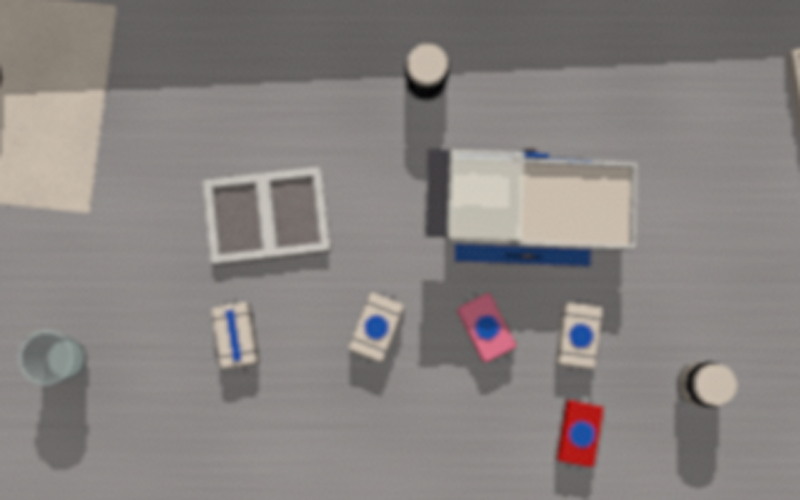

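The crop shows the rack yawed about +6°, the tipper about −3°, and the long axes of the white housings at roughly +9° (bar), −20° and −5°. Next I move above the bar housing and look with the wrist camera.

```bash
python3 -c "
from h import *
print(move(bot.get_obs(),[.437,.213,.17],99.2))"
```

```text
(array([-0.   , -0.   , -0.581]), array([-311.9, -302.1,   61.3]))
```

{"api": "jog_arm", "payload": {
  "motion": [
    [0,0,-0.58,-312,-302,61,85],
    [0,0,-0.58,-312,-302,61,85],
    [0,0,-0.58,-312,-302,61,85],
    [0,0,-0.58,-312,-302,61,85],
    [0,0,-0.58,-312,-302,61,85],
    [0,0,-0.58,-312,-302,61,85],
    [0,0,-0.58,-312,-302,61,85],
    [0,0,-0.58,-312,-302,61,85],
    [0,0,-0.58,-312,-302,61,85],
    [0,0,-0.58,-312,-302,61,85]
  ],
  "grip_force": 40
}}

```text
t: 3.5
eef_pos: [0.4368, 0.2148, 0.1706]
tool_rot: [0.0, -0.081, 0.997, 0.0]
contact_force: [-0.6, -0.0, -0.8]
gripper_width: 0.994
grasp_force: 0.0
```

```bash
python3 - <<'E'
from h import *
o=bot.get_obs();w=bot.read_camera('wrist');print(o['t'],o['eef_pos'],rot(o).as_euler('xyz',degrees=True),o['q'])
cv2.imwrite('pics/w1.png',w['pixels'][:,:,::-1])
for c in blue(w): print(rect(w,c,.043,o),c.mean(0)[0])
for th,z in [('nest_1',.032),('rack',0),('housing_c_mid',.02),('tipper',0)]:
    print(th,[(np.round(d['xy']),np.round(ground(w,d['xy'],z,o)[:2],4),round(d['score'],2)) for d in bot.tip_of(th,w)[:3]])
E
```

```text
3.5 [0.43678699 0.21480495 0.17056215] [ 1.79953250e+02  2.73290635e-02 -1.70722941e+02] [-0.61644754  0.24266159  0.03644655  2.05998295 -0.01251699  0.83837417
  1.16000692]
[ 581.4 -156.5  213.6  134.2   87.7] [ 60.63141994 247.28398792]
[448.7  22.7  33.8  33.1  89.2] [133.63414634 172.03658537]
[437.  214.6  69.1  12.4   9.6] [321.31736527 187.79041916]
[ 448.1 -127.    35.1   32.4  -56.4] [ 43.73770492 157.26229508]
[ 302.7 -243.6   36.5   18.1   15.6] [ 1.98 48.58]
nest_1 [(array([300., 321.]), array([0.5999, 0.2162]), 0.97), (array([231., 314.]), array([0.6069, 0.1342]), 0.78)]
rack [(array([269., 304.]), array([0.6068, 0.1755]), 0.73)]
housing_c_mid [(array([320., 186.]), array([0.4398, 0.2134]), 0.71), (array([ 53., 330.]), array([ 0.7853, -0.2326]), 0.32)]
tipper [(array([ 51., 250.]), array([ 0.6131, -0.192 ]), 0.65), (array([ 18., 139.]), array([ 0.4394, -0.2503]), 0.29)]
```

View pics/w1.png

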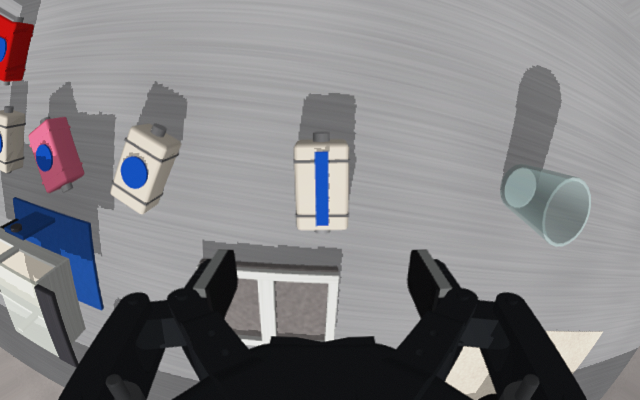

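The wrist view shows the bar housing centred at (321,188), with the fingers straddling it. The tag measures 69×12 mm at (0.437, 0.2146), yaw 9.6°. I descend and grip.

{"api": "jog_arm", "payload": {
  "motion": [
    [0,0,0,0,0,60,85],
    [0,0,0,0,0,110,85],
    [0,0,0,0,0,145,85],
    [0,0,0,0,0,159,85],
    [0,0,0,0,0,159,85],
    [0,0,0,0,0,159,40],
    [0,0,0,0,0,159,40],
    [0,0,0,0,0,159,40],
    [0,0,0,0,0,159,40],
    [0,0,0,0,0,159,40]
  ],
  "grip_force": 50
}}

```text
t: 5.0
eef_pos: [0.4381, 0.2137, 0.0128]
tool_rot: [0.001, -0.08, 0.997, 0.001]
contact_force: [-0.2, 0.1, 6.2]
gripper_width: 0.578
grasp_force: 51.5
```

```bash
python3 -c "
from h import *
o=bot.get_obs();print(o['q']);print(move(o,[.611,-.262,.20],-1.7))"
```

```text
[-0.60006459  0.51212881  0.02236503  2.15335889 -0.02408591  0.47359943
  1.17087308]
(array([-1.000e-03,  3.000e-03, -1.382e+00]), array([ -95.7, -496.8, -187.6]))
```

{"api": "jog_arm", "payload": {
  "motion": [
    [0,0,0,0,0,-50,40],
    [0,0,0,0,0,-100,40],
    [0,0,0,0,0,-150,40],
    [0,0,0.2,-10,-60,-188,40],
    [0,0,0.4,-20,-110,-188,40],
    [0,0,0.6,-30,-170,-188,40],
    [0,0,0.78,-42,-225,-188,40],
    [0,0,0.96,-52,-280,-188,40],
    [0,0,1.14,-63,-335,-188,40],
    [0,0,1.3,-74,-390,-188,40]
  ]
}}

```text
t: 6.25
eef_pos: [0.5723, -0.1618, 0.1999]
tool_rot: [0.0, 0.542, 0.84, 0.001]
contact_force: [0.8, -0.2, -2.3]
gripper_width: 0.575
grasp_force: 53.5
```

```bash
python3 -c "
from h import *
o=bot.get_obs();print(o['q'],o['eef_pos']);print(move(o,[.611,-.262,.20],-1.7))"
```

```text
[-0.18401824  0.40192783  0.46307251  1.81136619 -0.21352982  0.97674893
  0.79178305] [ 0.57227544 -0.16175294  0.19994223]
(array([ 0.001, -0.   ,  0.454]), array([-1.073e+02, -6.000e+00, -1.000e-01]))
```

{"api": "jog_arm", "payload": {
  "motion": [
    [0,0,0.15,-50,-2,0,40],
    [0,0,0.3,-90,-4,0,40],
    [0,0,0.454,-107,-6,0,40],
    [0,0,0.454,-107,-6,0,40],
    [0,0,0.454,-107,-6,0,40]
  ]
}}

```text
t: 6.88
eef_pos: [0.611, -0.2586, 0.1992]
tool_rot: [-0.001, 0.714, 0.7, 0.0]
contact_force: [-0.1, -0.4, -1.5]
gripper_width: 0.578
grasp_force: 53.4
```

```bash
python3 - <<'E'
from h import *
o=bot.get_obs();w=bot.read_camera('wrist');print(o['t'],o['eef_pos'],rot(o).as_euler('xyz',degrees=True))
cv2.imwrite('pics/w2.png',w['pixels'][:,:,::-1])
for th,z in [('tray_load',.096),('tipper',0),('tray_push',.136),('tray_pocket',.096)]:
    print(th,[(np.round(d['xy']),np.round(ground(w,d['xy'],z,o)[:2],4),round(d['score'],2)) for d in bot.tip_of(th,w)[:3]])
E
```

```text
6.875 [ 0.61101176 -0.25856476  0.19924473] [-1.79984854e+02 -7.74932922e-02  8.88566587e+01]
tray_load []
tipper [(array([323., 106.]), array([ 0.6124, -0.1842]), 0.69), (array([160., 286.]), array([ 0.3708, -0.4186]), 0.3)]
tray_push []
tray_pocket []
```

View pics/w2.png

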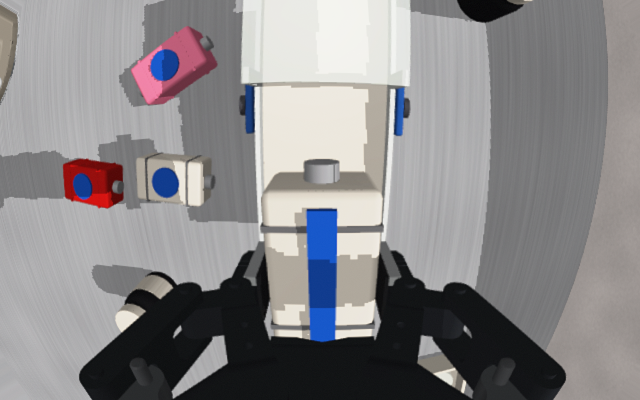

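The view shows the held housing centred over the tray. The hinge pins are at about (243,105) and (406,108), and the cover edge runs from (243,83) to (409,88).

```bash
python3 - <<'E'
from h import *
o=bot.get_obs();w=bot.read_camera('wrist')
for n,xy,z in [('pinL',(243,105),.07),('pinR',(406,108),.07),('covL',(243,84),.135),('covR',(409,88),.135),('rimL0',(254,90),.09),('rimR0',(396,92),.09),('rimL1',(260,180),.09),('rimR1',(385,180),.09)]:
    print(n,np.round(ground(w,xy,z,o),4))
for c in blue(w):
    print(c.mean(0)[0],rect(w,c,.043,o))
E
```

```text
pinL [ 0.542  -0.1805  0.07  ]
pinR [ 0.6865 -0.1862  0.07  ]
covL [ 0.5592 -0.167   0.135 ]
covR [ 0.6708 -0.1719  0.135 ]
rimL0 [ 0.5569 -0.169   0.09  ]
rimR0 [ 0.6725 -0.173   0.09  ]
rimL1 [ 0.5577 -0.2448  0.09  ]
rimR1 [ 0.6641 -0.2472  0.09  ]
[321.78525641 273.27564103] [ 607.2 -378.7  181.2   31.9   89.3]
[ 82.06451613 186.        ] [ 307.2 -254.1   35.4   31.5   -1.2]
[164.61538462 181.93589744] [ 438.4 -254.7   34.    31.7   -3.1]
[398.50961538 110.05769231] [ 686.6 -189.    46.9    9.    87.8]
[248.51923077 108.01923077] [ 540.2 -183.4   47.6    8.6   89.1]
[163.59756098  64.43902439] [ 449.  -128.2   33.4   33.1   34.6]
```

{"api": "jog_arm", "payload": {
  "motion": [
    [0,0,0.02,0,0,40,40],
    [0,0,0.02,0,0,75,40],
    [0,0,0.02,0,0,98,40],
    [0,0,0.02,0,0,106,40],
    [0,0,0.02,0,0,109,40],
    [0,0,0.02,0,0,109,40],
    [0,0,0.02,0,0,109,40]
  ]
}}

```text
t: 8.05
eef_pos: [0.6118, -0.2603, 0.0913]
tool_rot: [0.001, 0.722, 0.691, 0.0]
contact_force: [-0.2, -0.1, -1.8]
gripper_width: 0.573
grasp_force: 53.5
```

{"api": "jog_arm", "payload": {
  "motion": [
    [0,0,0,0,0,2,40],
    [0,0,0,0,0,2,40],
    [0,0,0,0,0,2,54],
    [0,0,0,0,0,2,60],
    [0,0,0,0,0,2,63],
    [0,0,0,0,0,2,63],
    [0,0,0,0,0,2,63]
  ]
}}

```text
t: 8.93
eef_pos: [0.6112, -0.2601, 0.0883]
tool_rot: [0.0, 0.723, 0.691, 0.0]
contact_force: [0.5, -0.1, -0.7]
gripper_width: 0.739
grasp_force: 0.0
```

```bash
python3 - <<'E'
from h import *
o=bot.get_obs();w=bot.read_camera('wrist');print(o['t'],o['eef_pos'],o['contact_force'],o['gripper_width'])
for c in blue(w): print(c.mean(0)[0],rect(w,c,.119,o))
E
```

```text
8.925 [ 0.61118182 -0.26008077  0.08828042] [ 0.48705442 -0.07141199 -0.70218178] 0.7391409540650422
[322.47741935 273.73225806] [ 610.5 -258.1   68.    12.2   87.8]
[ 20.47142857 220.52857143] [ 431.4 -226.    21.7   19.6   22.9]
[105.46 220.44] [ 509.2 -226.5   20.8   19.7   19. ]
[195.82352941 113.02352941] [ 565.5 -184.    31.1    4.1   88. ]
[447.53216374 110.75438596] [ 661.1 -187.3   30.7    4.2   87.8]
[93.88181818 56.54545455] [ 515.6 -151.1   21.4   19.5  -12.5]
```

{"api": "jog_arm", "payload": {
  "motion": [
    [0,0,0,0,0,-40,63],
    [0,0,0,0,0,-85,63],
    [0,0,0,0,0,-115,40],
    [0,0,0,50,0,-115,0],
    [0,0,0,105,0,-115,0],
    [0,0,0,160,-1,-115,0],
    [0,0,0,200,-1,-110,0],
    [0,0,0,200,-1,-80,0],
    [0,0,0,200,-1,-65,0],
    [0,0,0,200,-1,-65,0]
  ]
}}

```text
t: 10.22
eef_pos: [0.6181, -0.0611, 0.1523]
tool_rot: [-0.001, 0.723, 0.691, -0.001]
contact_force: [0.3, -1.1, 1.1]
gripper_width: 0.0
grasp_force: 0.0
```

```bash
python3 - <<'E'
from h import *
o=bot.get_obs();w=bot.read_camera('wrist');print(o['t'],o['eef_pos'],o['contact_force'],o['gripper_width'])
p=bot.read_camera('scene')
cr=cv2.resize(p['pixels'][120:230,210:350],(560,440),interpolation=cv2.INTER_CUBIC)
cv2.imwrite('pics/s3.png',np.hstack([cr[:,:,::-1],cv2.resize(w['pixels'],(240,150))[:,:,::-1].repeat(3,0)[:440]]) if 0 else cr[:,:,::-1])
for q,oo in ((w,o),(p,None)):
    print([(np.round(d['xy']),np.round(ground(q,d['xy'],.136,oo)[:2],4),round(d['score'],2)) for d in bot.tip_of('tray_push',q)[:2]])
E
```

```text
10.225 [ 0.61807539 -0.06111557  0.15234476] [ 0.26046807 -1.05753871  1.13787939] 0.00013177368212089372
[(array([322., 240.]), array([ 0.6172, -0.0601]), 0.58)]
[(array([297., 195.]), array([ 0.6182, -0.0572]), 0.88), (array([478., 302.]), array([0.4711, 0.4414]), 0.26)]
```

View pics/s3.png

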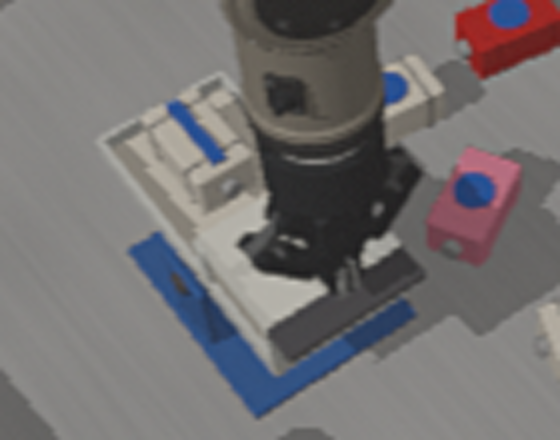

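The view confirms the bar housing lies on the open half with the closed fingertips over the dark bar at about (345,285). Now I push along the arc.

{"api": "jog_arm", "payload": {
  "motion": [
    [0,0,0,0,0,12,0],
    [0,0,0,3,0,22,0],
    [0,0,0,7,0,32,0],
    [0,0,0,10,0,41,0],
    [0,0,0,13,0,50,0],
    [0,0,0,14,0,59,0],
    [0,0,0,16,0,68,0],
    [0,0,0,16,0,76,0],
    [0,0,0,16,0,82,0],
    [0,0,0,16,0,82,0]
  ]
}}

```text
t: 11.68
eef_pos: [0.6199, -0.0421, 0.0708]
tool_rot: [-0.001, 0.722, 0.692, 0.001]
contact_force: [0.1, 4.8, 4.1]
gripper_width: -0.002
grasp_force: 3.3
```

{"api": "jog_arm", "payload": {
  "motion": [
    [0,0,0,0,0,0,0],
    [0,0,0,0,0,0,0],
    [0,0,0,0,0,0,0],
    [0,0,0,0,0,0,0],
    [0,0,0,0,0,0,0],
    [0,0,0,0,0,0,0],
    [0,0,0,0,0,0,0],
    [0,0,0,0,0,0,0]
  ]
}}

```text
t: 12.68
eef_pos: [0.6199, -0.0424, 0.0713]
tool_rot: [-0.001, 0.722, 0.692, 0.001]
contact_force: [-0.8, 6.5, 3.6]
gripper_width: 0.0
grasp_force: 2.9
```

```bash
python3 - <<'E'
from h import *
o=bot.get_obs();print(o['t'],o['eef_pos'],o['contact_force'])
p=bot.read_camera('scene')
cr=cv2.resize(p['pixels'][120:230,210:350],(560,440),interpolation=cv2.INTER_CUBIC)
cv2.imwrite('pics/s4.png',cr[:,:,::-1])
E
```

```text
12.675 [ 0.6199217  -0.04237787  0.07129871] [-0.76130646  6.49973931  3.62424947]
```

View pics/s4.png

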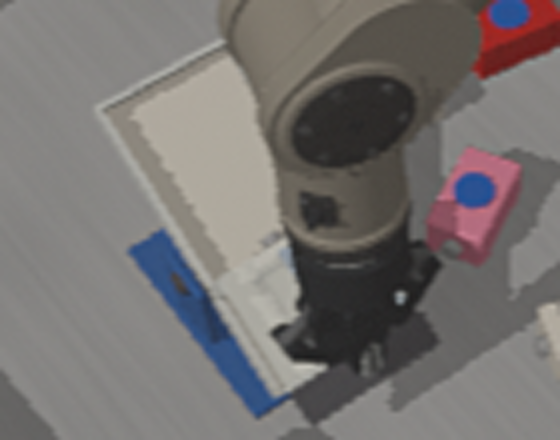

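The tray is tipped, its open half is empty, and the blue tag shows through the cover. I bring it back up slowly along the arc.

{"api": "jog_arm", "payload": {
  "motion": [
    [0,0,0,1,0,-7,0],
    [0,0,0,0,0,-15,0],
    [0,0,0,-1,0,-24,0],
    [0,0,0,-3,0,-33,0],
    [0,0,0,-6,0,-42,0],
    [0,0,0,-9,0,-52,0],
    [0,0,0,-13,0,-62,0],
    [0,0,0,-16,0,-72,0],
    [0,0,0,-16,0,-100,40],
    [0,0,0,-16,0,-140,80]
  ]
}}

```text
t: 13.98
eef_pos: [0.6176, -0.0608, 0.2111]
tool_rot: [-0.001, 0.723, 0.691, -0.002]
contact_force: [1.2, 0.3, 0.4]
gripper_width: 0.418
grasp_force: 0.0
```

```bash
python3 - <<'E'
from h import *
o=bot.get_obs();print(o['t'],o['eef_pos'],o['contact_force'],o['q'])
print(move(o,[.4385,-.255,.17],86.5))
E
```

```text
13.975 [ 0.61756644 -0.06075496  0.21108406] [1.16565624 0.32357654 0.38063926] [-0.42847079  0.4557701   0.57960235  1.74016615 -0.28315826  1.03387298
  0.20676634]
(array([-0.003, -0.002, -1.554]), array([-202. , -170. ,   41.9]))
```

{"api": "jog_arm", "payload": {
  "motion": [
    [0,0,-0.18,-25,-40,0,85],
    [0,0,-0.36,-55,-85,0,85],
    [0,0,-0.54,-90,-120,0,85],
    [0,0,-0.72,-125,-150,5,85],
    [0,0,-0.9,-160,-165,15,85],
    [0,0,-1.08,-190,-170,25,85],
    [0,0,-1.26,-202,-170,35,85],
    [0,0,-1.44,-202,-170,42,85],
    [0,0,-1.55,-202,-170,42,85],
    [0,0,-1.55,-202,-170,42,85]
  ]
}}

```text
t: 15.22
eef_pos: [0.4396, -0.255, 0.1692]
tool_rot: [-0.0, 0.033, 0.999, 0.0]
contact_force: [-0.5, -0.8, 1.2]
gripper_width: 0.994
grasp_force: 0.0
```

```bash
cat >> h.py <<'E'
def look(name=None):
    o=bot.get_obs();w=bot.read_camera('wrist');print(o['t'],o['eef_pos'],rot(o).as_euler('xyz',degrees=True)[2],o['q'])
    if name: cv2.imwrite(f'pics/{name}.png',w['pixels'][:,:,::-1])
    return o,w
def white(w,o,xy0):
    """top-face outline of the white housing near world xy0: mask by warping the plane z=.04 to a metric map"""
    s=2; n=160; X,Y=np.meshgrid(np.arange(n)/s-n/2/s,np.arange(n)/s-n/2/s) # mm
    K=w['camera_matrix'];T=np.eye(4);T[:3,:3]=rot(o).as_matrix();T[:3,3]=o['eef_pos'];T=np.linalg.inv(T@w['tool_from_camera'])
    P=np.stack([X/1000+xy0[0],Y/1000+xy0[1],np.full(X.shape,.04),np.ones(X.shape)],-1)@T.T
    r=np.hypot(P[...,0],P[...,1]); th=np.arctan2(r,P[...,2])
    u=K[0,2]+K[0,0]*th*P[...,0]/r; v=K[1,2]+K[0,0]*th*P[...,1]/r
    return cv2.remap(w['pixels'],u.astype(np.float32),v.astype(np.float32),cv2.INTER_LINEAR)
E
python3 - <<'E'
from h import *
o,w=look('w5')
for c in blue(w): print(c.mean(0)[0],rect(w,c,.043,o))
m=white(w,o,(.4384,-.2547)); cv2.imwrite('pics/m5.png',cv2.resize(m,None,fx=2.5,fy=2.5)[:,:,::-1])
big=np.zeros((400,800+0,3),np.uint8); big[:,:400]=cv2.resize(m,(400,400))[:,:,::-1]; big[:250,400:]=cv2.resize(w['pixels'],(400,250))[:,:,::-1]
cv2.imwrite('pics/m5.png',big)
E
```

```text
15.225 [ 0.43957156 -0.25498084  0.16922321] 176.17691076096494 [ 0.09079841  0.28828772  0.37243285  2.03159059 -0.13826236  0.84603372
  2.04530872]
[359.7994186  286.41860465] [ 545.8 -216.   113.    62.    87.4]
[453.51485149 265.61386139] [ 530.7 -116.4   58.    27.8   42.2]
[453.34444444 190.93333333] [ 448.5 -128.2   33.9   32.8   45.7]
[564.19117647 183.5       ] [448.5  22.   33.5  33.   10.5]
[321.77227723 187.75247525] [ 437.3 -254.6   32.7   32.6   -3.9]
[312.3490566   40.90566038] [ 306.6 -254.4   32.8   32.5   -4.3]
```

View pics/m5.png

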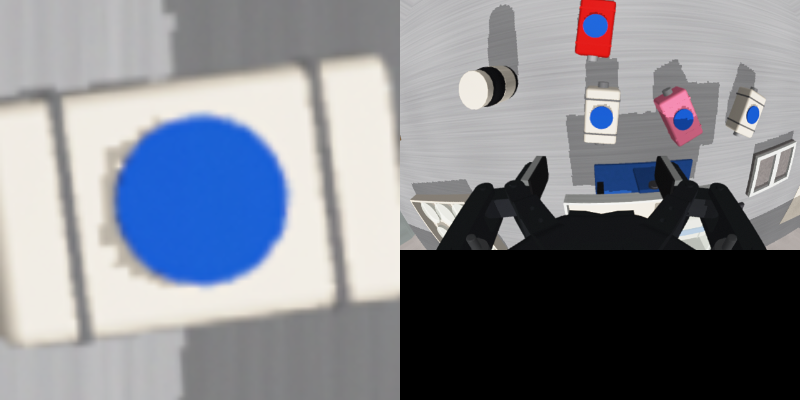

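The metric crop shows this round-tag housing at yaw about −7.2°, with its centre 1–2 mm off the tool. I correct and grip.

{"api": "jog_arm", "payload": {
  "motion": [
    [0,0,0.06,2,0,55,85],
    [0,0,0.06,2,0,105,85],
    [0,0,0.06,2,0,142,85],
    [0,0,0.06,2,0,157,85],
    [0,0,0.06,2,0,157,85],
    [0,0,0.06,2,0,157,40],
    [0,0,0.06,2,0,157,40],
    [0,0,0.06,2,0,157,40],
    [0,0,0.06,2,0,157,40],
    [0,0,0.06,2,0,157,40]
  ]
}}

```text
t: 16.52
eef_pos: [0.4393, -0.2549, 0.0138]
tool_rot: [0.001, 0.062, 0.998, -0.0]
contact_force: [-1.0, 0.3, 7.2]
gripper_width: 0.579
grasp_force: 51.4
```

```bash
python3 - <<'E'
from h import *
o=bot.get_obs();print(o['q'],o['eef_pos'])
print(move(o,[.607,.134,.17],95))
E
```

```text
[ 0.18444772  0.54906666  0.27344977  2.11975079 -0.29615629  0.50550371
  2.12551828] [ 0.43929527 -0.25486619  0.01377199]
(array([-0.001,  0.003, -0.212]), array([-118.3,  406.7, -156.1]))
```

{"api": "jog_arm", "payload": {
  "motion": [
    [0,0,0,0,0,-50,40],
    [0,0,0,0,0,-105,40],
    [0,0,0,0,20,-150,40],
    [0,0,0,-5,70,-175,40],
    [0,0,0,-20,125,-175,40],
    [0,0,0,-40,180,-175,40],
    [0,0,-0.06,-60,235,-175,40],
    [0,0,-0.12,-80,290,-175,40],
    [0,0,-0.18,-100,345,-175,40],
    [0,0,-0.21,-115,390,-175,40]
  ]
}}

```text
t: 17.77
eef_pos: [0.6014, 0.1208, 0.1878]
tool_rot: [0.0, -0.044, 0.999, 0.0]
contact_force: [-0.0, -1.1, -2.0]
gripper_width: 0.574
grasp_force: 53.9
```

{"api": "jog_arm", "payload": {
  "motion": [
    [0,0,0,-3,17,0,40],
    [0,0,0,-3,17,0,40],
    [0,0,0,-3,17,0,40]
  ]
}}

```text
t: 18.15
eef_pos: [0.6019, 0.1329, 0.1874]
tool_rot: [-0.0, -0.041, 0.999, -0.001]
contact_force: [0.6, -0.6, -2.2]
gripper_width: 0.575
grasp_force: 53.8
```

```bash
python3 - <<'E'
from h import *
o,w=look('w6')
for th,z in [('nest_1',.032),('rack',0),('housing_a_mid',.02),('tray_pocket',.096)]:
    print(th,[(np.round(d['xy']),np.round(ground(w,d['xy'],z,o)[:2],4),round(d['score'],2)) for d in bot.tip_of(th,w)[:3]])
E
```

```text
18.15 [0.60194415 0.13294984 0.18742998] -175.2736342690568 [-0.47945495  0.42878733  0.21235088  1.75660538 -0.10523443  0.96808587
  1.42733038]
nest_1 [(array([404., 189.]), array([0.6019, 0.2178]), 0.85), (array([229.,  25.]), array([0.4498, 0.0295]), 0.45)]
rack [(array([362., 180.]), array([0.6043, 0.1773]), 0.64)]
housing_a_mid [(array([321., 260.]), array([0.6953, 0.1395]), 0.85)]
tray_pocket []
```

View pics/w6.png

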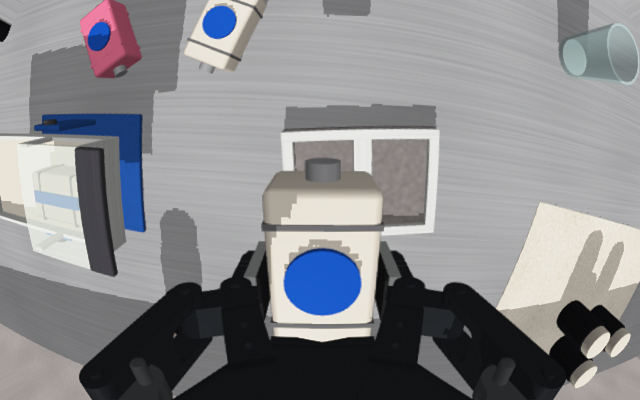

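The wrist view shows the tray level again with the bar housing under the cover (60,190). The rack's outer corners are at about (282,131), (438,129) and (434,233).

```bash
python3 - <<'E'
from h import *
o=bot.get_obs();w=bot.read_camera('wrist')
for xy in [(282,131),(438,129),(434,233),(361,130)]: print(xy,np.round(ground(w,xy,.02,o),4))
for xy in [(371,140),(428,138),(425,228),(292,142),(354,141)]: print('in',xy,np.round(ground(w,xy,.02,o),4))
E
```

```text
(282, 131) [0.5559 0.0903 0.02  ]
(438, 129) [0.5374 0.2508 0.02  ]
(434, 233) [0.654  0.2676 0.02  ]
(361, 130) [0.5483 0.1693 0.02  ]
in (371, 140) [0.5574 0.1805 0.02  ]
in (428, 138) [0.5483 0.2409 0.02  ]
in (425, 228) [0.6485 0.2552 0.02  ]
in (292, 142) [0.5663 0.1012 0.02  ]
in (354, 141) [0.5601 0.1634 0.02  ]
```

```bash
python3 - <<'E'
from h import *
o=bot.get_obs();w=bot.read_camera('wrist')
for c in blue(w):
    if 300<c.mean(0)[0][0]<340: r=rect(w,c,o['eef_pos'][2]+.029,o); print(r)
off=rot(o).inv().apply(np.r_[r[:2]/1000-o['eef_pos'][:2],0]); print(off)
y=np.deg2rad(7.1); 
print(move(o,np.array([.6105,.1383,.0265])-off[0]*np.array([-np.cos(y),-np.sin(y),0]),97.1))
E
```

```text
[600.5 134.6  34.6  33.4   4.7]
[ 1.92208442e-03  2.43385428e-04 -2.38755216e-07]
(array([-0.  ,  0.  , -0.04]), array([-10.3,   3.2, 161. ]))
```

{"api": "jog_arm", "payload": {
  "motion": [
    [0,0,-0.04,-10,3,0,40],
    [0,0,-0.04,-10,3,40,40],
    [0,0,-0.04,-10,3,85,40],
    [0,0,-0.04,-10,3,120,40],
    [0,0,-0.04,-10,3,140,40],
    [0,0,-0.04,-10,3,150,40],
    [0,0,-0.04,-10,3,158,40],
    [0,0,-0.04,-10,3,160,40],
    [0,0,-0.04,-10,3,160,40],
    [0,0,-0.04,-10,3,160,40]
  ]
}}

```text
t: 19.75
eef_pos: [0.6127, 0.1394, 0.028]
tool_rot: [0.001, -0.063, 0.998, 0.0]
contact_force: [-0.2, 0.2, -2.0]
gripper_width: 0.574
grasp_force: 53.7
```

{"api": "jog_arm", "payload": {
  "motion": [
    [0,0,0,0,0,2,40],
    [0,0,0,0,0,2,40],
    [0,0,0,0,0,2,40],
    [0,0,0,0,0,2,54],
    [0,0,0,0,0,2,60],
    [0,0,0,0,0,2,63],
    [0,0,0,0,0,2,63],
    [0,0,0,0,0,2,63]
  ]
}}

```text
t: 20.75
eef_pos: [0.6122, 0.1393, 0.0253]
tool_rot: [-0.0, -0.063, 0.998, 0.0]
contact_force: [-0.4, -0.7, 0.3]
gripper_width: 0.741
grasp_force: 0.0
```

{"api": "jog_arm", "payload": {
  "motion": [
    [0,0,0,0,0,-40,63],
    [0,0,0,0,0,-85,63],
    [0,0,0,0,0,-130,80],
    [0,0,0,0,0,-160,85],
    [0,0,0,0,0,-160,85]
  ]
}}

```text
t: 21.38
eef_pos: [0.6139, 0.1396, 0.1882]
tool_rot: [0.003, -0.062, 0.998, 0.001]
contact_force: [-0.0, 0.0, -0.2]
gripper_width: 0.994
grasp_force: 0.0
```

```bash
python3 - <<'E'
from h import *
o,w=look('w7')
for c in blue(w): print(c.mean(0)[0],rect(w,c,.055,o),rect(w,c,.043,o))
print(move(o,[.4485,.022,.17],70))
E
```

```text
21.375 [0.61386419 0.13961939 0.18821207] -172.83739061434974 [-0.47500776  0.44513001  0.20447114  1.72818633 -0.10627321  0.97353941
  1.46526262]
[321.81818182 183.84848485] [611.  139.4  32.5  32.4   7.1] [614.2 139.8  33.9  33.8   7.1]
[103.68591224 134.61200924] [ 601.5 -144.1  183.1  127.    87.9] [ 604.2 -156.1  191.   132.5   87.9]
[100.57142857  15.88571429] [ 452.8 -116.4   32.8   31.7   63.8] [ 449.1 -127.1   34.2   33.1   63.8]
[220.52380952   8.04761905] [457.8  26.7  32.2  20.3  89.2] [454.3  22.2  33.6  21.2  89.2]
(array([0.002, 0.005, 0.474]), array([178.8, -96.1,  17.1]))
```

{"api": "jog_arm", "payload": {
  "motion": [
    [0,0,0.12,50,-25,0,85],
    [0,0,0.25,100,-55,5,85],
    [0,0,0.38,150,-80,12,85],
    [0,0,0.47,179,-96,17,85],
    [0,0,0.47,179,-96,17,85],
    [0,0,0.47,179,-96,17,85],
    [0,0,0.47,179,-96,17,85]
  ]
}}

```text
t: 22.3
eef_pos: [0.4474, 0.0224, 0.1682]
tool_rot: [0.0, 0.171, 0.985, -0.0]
contact_force: [-0.5, 0.0, -0.1]
gripper_width: 0.991
grasp_force: 0.0
```

```bash
python3 - <<'E'
from h import *
o,w=look()
for c in blue(w): print(c.mean(0)[0],rect(w,c,.043,o))
m=white(w,o,(.4485,.022))
big=np.zeros((400,800,3),np.uint8); big[:,:400]=cv2.resize(m,(400,400))[:,:,::-1]; big[:250,400:]=cv2.resize(w['pixels'],(400,250))[:,:,::-1]
cv2.imwrite('pics/m8.png',big)
E
```

```text
22.3 [0.44739251 0.02236284 0.16815022] 160.33199248274974 [-0.48391646  0.18489762  0.33114311  2.15983037 -0.0824334   0.80821477
  1.1265021 ]
[256.85635359 313.68508287] [ 557.6 -101.9   77.1   65.1   -2.1]
[476.66071429 289.71428571] [617.5 150.8  36.9  17.5  29.6]
[184.56097561 239.        ] [ 448.2 -127.8   33.8   32.9  -67.8]
[322.         191.47058824] [448.6  21.8  32.9  32.6 -19.7]
[ 58.59090909 159.07575758] [ 307.  -253.1   35.4   32.3   65.6]
```

View pics/m8.png

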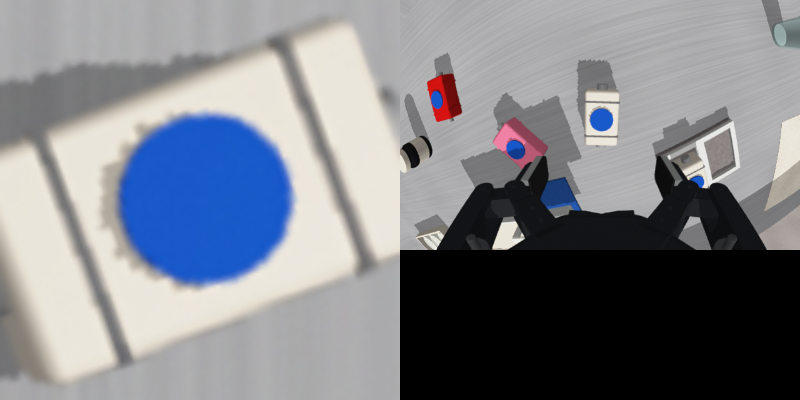

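The crop shows the second round-tag housing at yaw about −20°, under the tool. I grip it.

{"api": "jog_arm", "payload": {
  "motion": [
    [0,0,0,-1,0,55,85],
    [0,0,0,-1,0,105,85],
    [0,0,0,-1,0,141,85],
    [0,0,0,-1,0,155,85],
    [0,0,0,-1,0,155,85],
    [0,0,0,-1,0,155,40],
    [0,0,0,-1,0,155,40],
    [0,0,0,-1,0,155,40],
    [0,0,0,-1,0,155,40],
    [0,0,0,-1,0,155,40]
  ]
}}

```text
t: 23.6
eef_pos: [0.4485, 0.0216, 0.0147]
tool_rot: [0.001, 0.172, 0.985, 0.001]
contact_force: [-0.9, 0.2, 7.4]
gripper_width: 0.578
grasp_force: 50.6
```

```bash
python3 - <<'E'
from h import *
o=bot.get_obs();print(o['q'],o['eef_pos'])
print(move(o,[.6005,.2177,.18],97.1))
E
```

```text
[-0.37609522  0.48129963  0.22850634  2.25025851 -0.25510817  0.43052349
  1.28518621] [0.44852974 0.02155518 0.01466738]
(array([ 0.001,  0.002, -0.469]), array([ -77. ,  236.3, -164.8]))
```

{"api": "jog_arm", "payload": {
  "motion": [
    [0,0,0,0,0,-50,40],
    [0,0,0,0,0,-105,40],
    [0,0,0,0,0,-150,40],
    [0,0,-0.1,-15,45,-165,40],
    [0,0,-0.2,-33,100,-165,40],
    [0,0,-0.3,-50,155,-165,40],
    [0,0,-0.4,-68,210,-165,40],
    [0,0,-0.47,-77,236,-165,40],
    [0,0,-0.47,-77,236,-165,40],
    [0,0,-0.47,-77,236,-165,40]
  ]
}}

```text
t: 24.85
eef_pos: [0.5991, 0.2162, 0.1784]
tool_rot: [-0.0, -0.062, 0.998, -0.0]
contact_force: [-0.8, -0.0, -0.5]
gripper_width: 0.576
grasp_force: 53.7
```

```bash
python3 - <<'E'
from h import *
o,w=look()
for c in blue(w):
    print(c.mean(0)[0],rect(w,c,.055,o))
    if 300<c.mean(0)[0][0]<340 and c.mean(0)[0][1]>230: r=rect(w,c,o['eef_pos'][2]+.028,o); print('held',r)
off=rot(o).inv().apply(np.r_[r[:2]/1000-o['eef_pos'][:2],0]); print(off)
y=np.deg2rad(7.1)
print(move(o,np.array([.6005,.2177,.0267])-off[0]*np.array([-np.cos(y),-np.sin(y),0]),97.1))
for th,z in [('nest_1',.032),('rack',0)]:
    print(th,[(np.round(d['xy']),np.round(ground(w,d['xy'],z,o)[:2],4),round(d['score'],2)) for d in bot.tip_of(th,w)[:3]])
E
```

```text
24.85 [0.59914274 0.21622906 0.17840564] -172.91481451294482 [-0.60262973  0.47125602  0.2150754   1.7137823  -0.11707177  0.96994476
  1.35053686]
[321.87064677 283.28358209] [698.2 229.2  80.2  77.7  -3.3]
held [599.1 216.6  34.6  33.6  -3.3]
[237.86597938 193.2371134 ] [611.  139.6  33.3  32.8 -39.9]
[ 58.28092784 147.99226804] [ 599.6 -134.8  193.1  127.    88.5]
[51.93548387 36.03225806] [ 452.1 -112.6   32.9   31.9  -61.9]
[-3.34002668e-06  3.73374712e-04 -2.85248778e-07]
(array([-0.001, -0.001, -0.   ]), array([ -1.6,   1.4, 151.7]))
nest_1 []
rack [(array([286., 178.]), array([0.6056, 0.1779]), 0.78)]
```

{"api": "jog_arm", "payload": {
  "motion": [
    [0,0,0,-1.5,1.5,30,40],
    [0,0,0,-1.5,1.5,70,40],
    [0,0,0,-1.5,1.5,105,40],
    [0,0,0,-1.5,1.5,128,40],
    [0,0,0,-1.5,1.5,140,40],
    [0,0,0,-1.5,1.5,147,40],
    [0,0,0,-1.5,1.5,150,40],
    [0,0,0,-1.5,1.5,150,40],
    [0,0,0,-1.5,1.5,150,40]
  ]
}}

```text
t: 26.12
eef_pos: [0.6015, 0.2193, 0.029]
tool_rot: [0.001, -0.063, 0.998, 0.0]
contact_force: [-0.3, -0.2, -1.9]
gripper_width: 0.577
grasp_force: 53.7
```

{"api": "jog_arm", "payload": {
  "motion": [
    [0,0,0,0,-1,2,40],
    [0,0,0,0,-1,2,40],
    [0,0,0,0,-1,2,40],
    [0,0,0,0,-1,2,54],
    [0,0,0,0,-1,2,60],
    [0,0,0,0,-1,2,63],
    [0,0,0,0,-1,2,63],
    [0,0,0,0,-1,2,63]
  ]
}}

```text
t: 27.12
eef_pos: [0.6012, 0.2181, 0.0263]
tool_rot: [-0.0, -0.063, 0.998, 0.0]
contact_force: [-0.2, 0.6, -0.5]
gripper_width: 0.736
grasp_force: 0.0
```

{"api": "jog_arm", "payload": {
  "motion": [
    [0,0,0,0,0,-40,63],
    [0,0,0,0,0,-85,63],
    [0,0,0,0,0,-130,70],
    [0,0,0,0,0,-180,70],
    [0,0,0,0,0,-200,70],
    [0,0,0,0,0,-200,70]
  ]
}}

```text
t: 27.88
eef_pos: [0.6021, 0.2184, 0.2282]
tool_rot: [0.002, -0.063, 0.998, 0.001]
contact_force: [-0.7, 0.1, -1.1]
gripper_width: 0.819
grasp_force: 0.0
```

```bash
python3 - <<'E'
from h import *
o,w=look('w9')
print(o['contact_force'])
for c in blue(w): print(c.mean(0)[0],rect(w,c,.055,o),rect(w,c,.119,o)[:4])
p=bot.read_camera('scene')
a=cv2.resize(w['pixels'],(480,300)); b=cv2.resize(p['pixels'][120:300,200:440],(480,360) ,interpolation=cv2.INTER_CUBIC)
cv2.imwrite('pics/f.png',np.vstack([a,b[:300]])[:,:,::-1])
E
```

```text
27.875 [0.6021435  0.2184213  0.22816849] -172.83157369371344 [-0.61296946  0.42547119  0.22755401  1.66175351 -0.1071134   1.06269593
  1.34272048]
[-0.66442711  0.0558316  -1.14967734]
[321.67045455 176.5       ] [602.  218.6  32.6  32.4 -82.9] [586.7 216.6  26.   25.9]
[247.57317073 176.5       ] [610.8 139.8  32.1  32.1 -39.5] [593.7 153.7  25.6  25.6]
[ 78.64986737 137.33952255] [ 601.  -140.3  190.4  129.6   87.8] [585.8 -69.6 151.9 103.4]
[75.75438596 37.28070175] [ 452.  -114.4   33.9   30.8   83.8] [467.  -49.   27.1  24.5]
```

View pics/f.png

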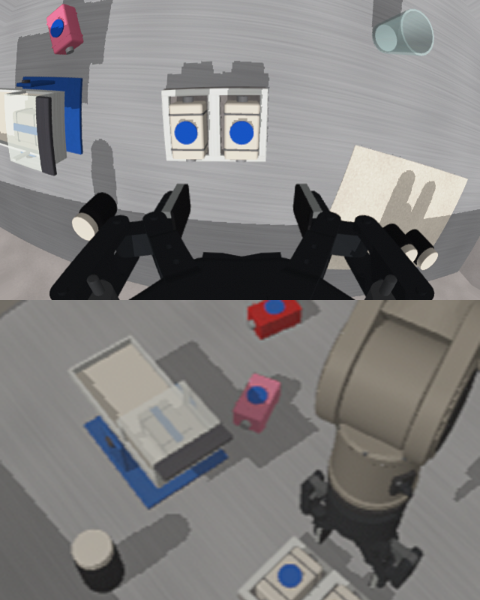

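Both round-tag housings sit flat in their nests. The tray is level and the bar housing is under the cover, with its tag at about (165,424) in the lower panel. I check its depth numerically and, if it's right, hand in.

```bash
python3 - <<'E'
from h import *
p=bot.read_camera('scene'); g=p['pixels'][120:230,230:340]
hsv=cv2.cvtColor(g,cv2.COLOR_RGB2HSV); m=cv2.inRange(hsv,(98,25,110),(125,110,255))
cs=[c for c in cv2.findContours(m,0,1)[0] if cv2.contourArea(c)>5]
for c in cs: print(cv2.contourArea(c),c.mean(0)[0]+[230,120],rect(p,c+np.array([230,120]),.119))
E
```

```text
41.0 [282.85294118 181.5       ] [ 616.4 -127.8   66.9    8.4   87.6]
```

```bash
python3 -c "
from station import bot
print(bot.hand_in())"
```

```text
the job is handed in; nothing more can be done
None
```

I've handed the job in at about 28 s of the 72 s allowed: both round-tag housings lie flat in the nests, the bar-tag housing is against the end wall under the cover, and the tray is level; the hand-in gave no verdict.

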